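Open the card press with one left-hand knob

TASK

Open the card press so that the cards can be taken out: loosen both wing knobs until they clear the bar, then draw the bar towards you out from under them and lay it flat on the table in front of the press. One knob has a left-hand thread and nobody remembers which, so find out by feel and never force a knob the wrong way, or its post will twist in the wood. Do not drop the bar, leave the knobs loosened, and leave the vase, egg cup and tin where they stand.

Things in the scene. Friction and masses are not known exactly. Their poses are not given: they have to be found in the camera images.
- press: Fixed wooden press, board 90 x 250 mm; origin on the table under its centre; own x away from the robot, own y left along the board, z up. Ledges (70 x 44 mm, tops 38 mm above the table) at own y = +90 and -90 mm carry the bar and the two posts (10 mm thick, own x = 0, y = +-90 mm, tops 94 mm above the table). A card stack lies between them, below the bar.
- knob_a: Black wing knob on a post of the press. Wing 14 mm thick (own x), 52 long (own y), 26 tall; origin: middle of the wing on the post's axis, 78 mm above the table when tight; own z up. Starts tight: solid in the tightening direction; loosens with about 0.12 N m, rising 4 mm per radian. Stays where left, is captive, hard stop at 1.7 rad. Clear of the bar once risen over 3 mm: turn it about 1.2 rad.
- knob_b: Second wing knob, the same as knob_a in size, origin, axes, rise and stops. The two look alike; one has an ordinary right-hand thread, the other a left-hand thread. Which is which is not marked, and the knobs may change places between the left and right post.
- post_a (a joint): Twist of the steel post under knob_a in its wooden seat, rad, 0 at the start, positive counterclockwise from above. It must stay put; held by friction only, it gives way when the knob is forced against a stop with more than about 0.6 N m.
- post_b (a joint): Twist of the steel post under knob_b in its wooden seat, rad, 0 at the start, positive counterclockwise from above. It must stay put; held by friction only, it gives way when the knob is forced against a stop with more than about 0.6 N m.
- bar: Loose aluminium bar, 50 (own x) x 230 (y) x 9 mm, about 0.2 kg; origin: centre of its underside. Starts on the ledges, axes as the press's. Slots for the posts are open to own +x, so it comes out along -x, to the robot; 3 mm deep seats hold the tight knobs' 26 mm flanges. Can be lifted after sliding 45 mm. Red grip at its middle, 14 mm (x) x 44 mm (y), 9 to 37 mm above the underside.
- bud_vase: White vase, 66 mm across, 112 mm tall, origin at the centre of its foot; stands behind the press.
- egg_cup: Wooden egg cup, 50 mm across, 53 mm tall, origin at the centre of its foot; stands at the right of the press.
- balm_tin: Pink and white tin, 67 mm across, 29 mm tall, origin at the centre of its foot; stands at the left of the press.

How it is judged:
On the way, in this order (a step that is already met when the one before it is completed fails the run):
1. one knob is loosened until it clears the bar (risen 3.4 mm) (z of any of knob_a, knob_b in the frame of press above 0.0814 m), for 0.2 s.
2. both knobs are loosened (z of each of knob_a, knob_b in the frame of press above 0.0814 m), for 0.2 s.
3. the bar is drawn out in front of the press (x of bar in the frame of press below -0.085 m), for 0.1 s.
At the end, for the whole second after the job is handed in: Both knobs have risen at least 3.4 mm from tight; the bar lies flat (within 0.06 rad) and still on the table in front of the press, its centre 85 to 250 mm from the press's centre along the press's -x and within 120 mm of it sideways (all of step 2 and x of bar in the frame of press between -0.25 and -0.085 m and y of bar in the frame of press between -0.12 and 0.12 m and height (world z) of bar below 0.004 m and angle between bar's own z axis and vertical below 0.06 rad and linear speed of bar below 0.02 m/s); the robot touches nothing.
It fails at once if a post is twisted in its seat by more than 0.15 rad (value of joint any of post_a, post_b above 0.15 rad or value of joint any of post_a, post_b below -0.15 rad).
It fails at once if the bar is dropped or thrown (faster than 0.8 m/s) (linear speed of bar above 0.8 m/s).
It fails at once if vase, egg cup or tin is moved by more than 15 mm or tipped (distance of any of bud_vase, egg_cup, balm_tin from where it was at the start of the episode above 0.015 m or angle between any of bud_vase, egg_cup, balm_tin's own z axis and vertical above 0.3 rad).
It also fails if it takes over 72 s, if anything falls off the work surface, if the arm or the gripper's body presses on something with over 40 N, if the wrist force passes 120 N, or if a joint passes its speed limit or range.

ROBOT

A 6-joint arm with a two-finger parallel gripper is mounted at the origin on a cart in front of the work surface, level with it; the furniture and walls round the work are solid. World frame = base frame: x ahead of the robot, y to its left, z up, the work surface at z = 0. Lengths are in m, angles in rad, forces in N, time in s.
With the tool pointing down it reaches from about 0.25 to 0.775 m from the base axis. Payload 4 kg.
Tool frame: the origin (TCP) lies at the very end of the fingers, on their centre line; the grasp point (between the pads) lies 19 mm behind it; z points along the fingers, y is the direction in which the jaws open and shut (so a half turn about z gives the same grasp; the last joint's range is limited). The gripper opens to 94 mm and grips with 3 to 60 N. Pads are 16 mm wide; open, the fingers measure 119 mm over their backs; the gripper's body (75 mm by 177 mm) begins 78 mm behind the grasp point.
Start: joints at [-1.326, 0.087, 1.371, -0, 1.684, -0.103], TCP at [0.187, -0.517, 0.206] pointing down, gripper open.
Joint ranges: [-3.1, 3.1], [-0.76, 2.03], [0.27, 2.55], [-1.08, 4.22], [0.17, 2.65], [-2.57, 2.57]. Speed limits (rad/s): [2.79, 2.79, 3.14, 3.14, 3.14, 3.14].

INTERFACE

Orientations are given as [roll, pitch, yaw] about the fixed x, y, z axes, in that order (R = Rz(yaw) Ry(pitch) Rx(roll)).
In Python, from bench import robot, snapshot, calibration gives the robot as it stands. The module is installed in compiled form; this text tells all that it offers.
- The arm moves only by the tool servo_tool, never from a script. Its argument "series" is text: rows parted by semicolons, each of 5 numbers parted by spaces: the closure, from -1 (fully open) to 1 (shut), then the shift along the tool's x, y, z in cm, then the turn about the tool's z in rad. A call has 1 to 20 rows; each row is the pose to reach, as a shift and turn from the pose commanded when the call began, along the tool's axes at that moment; what a row does not reach only later rows make up. A row lasts 1/12 s, in which the tool goes at most 41.7 mm and 7.16 degrees, less where a joint would pass 70% of its speed; a pose out of reach is approached as far as the arm can. A call with a gripper value outside its range is refused whole. The fingers move at their own pace and stop on an object; the grip force is fixed at half the most. Time passes only in rows, so rows that repeat a pose let the fingers close. It gives the time, the measured TCP pose, the force and the opening at its end, in the units of the state.
- robot.get_obs(): the state, without advancing time (a new reading comes with each control period).
- snapshot(name): name is "side" or "top" or "wrist"; returns (picture, depth): 480x640x3 uint8, red, green, blue; 480x640 float32, m along the optical axis (not along the pixel's ray), 0 where there is no reading.
- calibration(name): a dict with "fx", "fy", "cx", "cy" (pixels), "k1" (the pictures are not rectified: a ray, as slopes to the right and down, at radius r is drawn at 1 + k1 r^2 times it, then the intrinsics apply), "rvec" (rotation vector, rad) and "tvec" (3), from world to camera coordinates, as OpenCV has them; the wrist camera has in their place "tool_from_camera" (4x4, takes a point from camera to tool coordinates, whose origin is the TCP and whose axes are the flange's). Camera axes: x right, y down, z forward; pixel columns grow to the right and rows downward; lengths in m; the calibration is good to about 2 mm. A picture is of the moment at which its call begins: read the wrist's pose just before it. calibration takes no time and is no camera call.
- robot.close_job(): hands the job in, once; it reports no verdict.
The state is a dict: "time": time; "joint_positions": joint angles; "qvel": joint speeds; "joint_torque": joint torques, N m; "tool_pos": TCP position; "ee_rot": TCP orientation; "wrist_force": force on the tool from outside, world axes, zero at the start; "wrist_torque": the same for the moment, N m; "width": finger opening in m.
Only numpy, scipy, OpenCV 4.12 (cv2) and the standard library are available. Lean on these libraries where they do the work, as an engineer would, in place of code of your own. Each camera call takes 0.05 s, during which the arm holds its last target. There are 200 camera calls.

## Working session

There is one attempt and no reset: what is moved stays moved. The work goes in short steps, Python scripts to look and compute and a tool call to move; the robot and the scene stay as the last step left them, time stands still between calls to the robot, and variables do not carry over. Pictures are saved under pics/ and viewed, about 8 in all and at most 12, crops included, and the job is handed in when it is done.

Besides the shell and the picture viewer there is one more tool, called after "Call:" as name(argument=value, ...), one argument or row to a line, values as JSON. servo_tool: Moves the arm, as the interface text tells. Its arguments: {"type":"object","properties":{"series":{"type":"string"}},"required":["series"]}

```bash
mkdir -p pics; python3 - <<'E'
from bench import robot,snapshot,calibration
import cv2,numpy as np
o=robot.get_obs();print(o)
for n in("top","side"):
    p,d=snapshot(n);cv2.imwrite(f"pics/{n}0.png",p[:,:,::-1]);np.savez(f"{n}0.npz",p=p,d=d);print(n,calibration(n))
print(calibration("wrist"))
E
```

```text
{'time': 0.0, 'joint_positions': array([-1.32613449e+00,  8.79314506e-02,  1.37222863e+00,  7.70008822e-06,
        1.68360479e+00, -1.03109960e-01]), 'qvel': array([ 0.0003025 ,  0.00071416, -0.0003047 ,  0.00039711,  0.00081632,
        0.00123835]), 'joint_torque': array([-1.81531273e-04, -3.40179491e+01, -3.02426040e+01,  7.16132345e-02,
        3.29157757e-02, -1.65756910e-04]), 'tool_pos': array([ 0.18730233, -0.51654446,  0.20433006]), 'ee_rot': array([-3.13943276e+00, -2.31192389e-04,  3.47772403e-01]), 'wrist_force': array([ 0.05544012,  0.21694984, -0.01800869]), 'wrist_torque': array([-0.0145357 ,  0.01463674,  0.00481395]), 'width': 0.09391592138408604}
top {'fx': 568.3233167329336, 'fy': 568.3233167329336, 'cx': 315.4087286931728, 'cy': 238.63475961917018, 'k1': -0.0783070593062013, 'rvec': array([ 2.15340286, -2.17008722,  0.17541169]), 'tvec': array([-0.00589965,  0.67385696,  1.01721308])}
side {'fx': 545.0750255009569, 'fy': 545.0750255009569, 'cx': 314.5474183598818, 'cy': 242.61082640386775, 'k1': 0.016876903037448206, 'rvec': array([ 1.91247851, -0.15573342,  0.09328963]), 'tvec': array([-0.67842535,  0.12964646,  0.77152912])}
{'fx': 413.7071792125732, 'fy': 413.7071792125732, 'cx': 320.52166638290186, 'cy': 240.42600221870092, 'k1': -0.05905787480862291, 'tool_from_camera': array([[ 1.79074707e-05, -9.58272041e-01, -2.85857824e-01,
         8.34215690e-02],
       [ 9.99999747e-01, -1.86312509e-04,  6.87214125e-04,
        -3.00315914e-05],
       [-7.11796970e-04, -2.85857764e-01,  9.58271795e-01,
        -1.79376083e-01],
       [ 0.00000000e+00,  0.00000000e+00,  0.00000000e+00,
         1.00000000e+00]])}
```

View pics/top0.png

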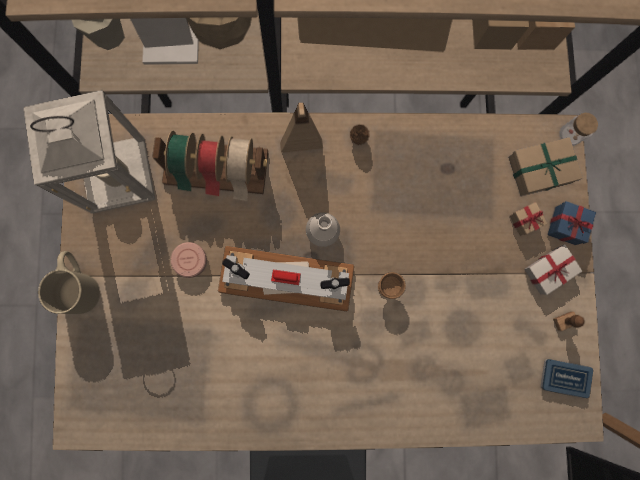

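View pics/side0.png

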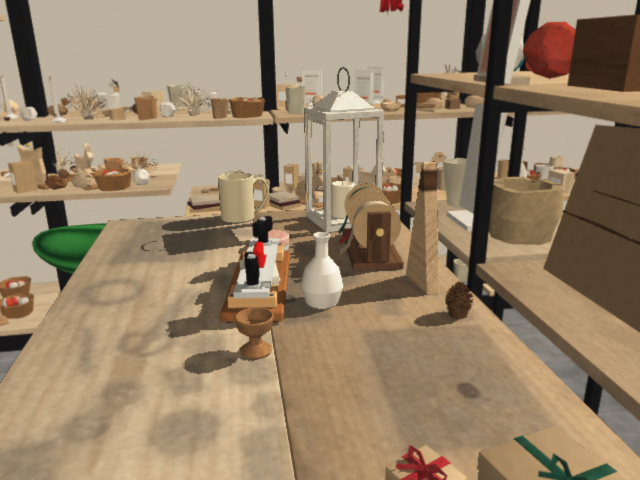

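The top view shows the knobs at about (236,268) and (334,284), the red grip at (286,277), the vase at (322,228), the cup at (391,287) and the tin at (188,260).

```bash
cat > h.py <<'E'
import numpy as np,cv2
from bench import robot,snapshot,calibration
from scipy.spatial.transform import Rotation as R
def rays(c,uv):
    K=np.array([[c['fx'],0,c['cx']],[0,c['fy'],c['cy']],[0,0,1]])
    n=cv2.undistortPoints(np.float64(uv).reshape(-1,1,2),K,np.array([c['k1'],0,0,0,0.])).reshape(-1,2)
    return np.c_[n,np.ones(len(n))]
def cam(name,o=None):
    c=calibration(name)
    if name=='wrist':
        T=c['tool_from_camera'];A=R.from_euler('xyz',o['ee_rot']).as_matrix()
        return c,A@T[:3,:3],o['tool_pos']+A@T[:3,3]
    M=cv2.Rodrigues(c['rvec'])[0];return c,M.T,-M.T@c['tvec']
def plane(name,uv,z,o=None):
    c,Rm,t=cam(name,o);d=rays(c,uv)@Rm.T
    return t+d*((z-t[2])/d[:,2])[:,None]
def cloud(name,dep,uv,o=None):
    c,Rm,t=cam(name,o);uv=np.asarray(uv)
    return t+(rays(c,uv)*dep[uv[:,1],uv[:,0]][:,None])@Rm.T
def blobs(mask,amin=25):
    n,l,s,c=cv2.connectedComponentsWithStats(mask.astype(np.uint8))
    return [np.argwhere(l==i)[:,::-1] for i in range(1,n) if s[i,4]>=amin]
def rect(P):
    (c,(w,h),a)=cv2.minAreaRect(np.float32(P[:,:2]*1000))
    a=np.deg2rad(a)+(0 if w>=h else np.pi/2)
    return np.round(c,1),np.round([max(w,h),min(w,h)],1),round((a+np.pi/2)%np.pi-np.pi/2,3)
E
python3 - <<'E'
from h import *
z=np.load('top0.npz');p=z['p'].astype(int);d=z['d']
m=(p.max(2)<60);m[:,:200]=0;m[:240]=0;m[310:]=0;m[:,370:]=0
for b in blobs(m):
    print('dark',b.mean(0),len(b),rect(plane('top',b,.091)),np.median(cloud('top',d,b)[:,2]))
r=(p[...,0]>130)&(p[...,1]<70);r[:240]=0;r[310:]=0;r[:,:220]=0
for b in blobs(r): print('red',b.mean(0),rect(plane('top',b,.075)),np.median(cloud('top',d,b)[:,2]))
yy,xx=np.mgrid[200:320,160:420];uv=np.c_[xx.ravel(),yy.ravel()];P=cloud('top',d,uv)
for lo,hi in((.01,.2),(.081,.1),(.04,.06)):
    M=np.zeros(d.shape);k=(P[:,2]>lo)&(P[:,2]<hi);M[uv[k,1],uv[k,0]]=1
    for b in blobs(M,20): print(lo,b.mean(0),len(b),rect(cloud('top',d,b)))
E
```

```text
dark [235.7173913  268.63586957] 184 (array([615. , 132.6]), array([52.1, 16.6]), np.float64(1.102)) 0.08980059145125918
dark [334.55135135 283.23243243] 185 (array([587.9, -44. ]), array([49.8, 17.8]), np.float64(1.563)) 0.08991732500634075
red [551.94366197 262.77464789] (array([ 623.1, -453. ]), array([31.8, 25.3]), np.float64(0.209)) 0.03353409575696187
red [569.13888889 259.72222222] (array([ 627. , -482.4]), array([19.2,  7.2]), np.float64(-1.028)) 0.03296685891449269
red [284.60732984 274.97905759] (array([604. ,  45.1]), array([50.4, 18.1]), np.float64(1.564)) 0.07353064245710539
red [542.20588235 277.41176471] (array([ 595. , -429.5]), array([19.8,  7.1]), np.float64(-1.025)) 0.03322601445555651
0.01 [322.45711061 229.23024831] 886 (array([694.2, -25.1]), array([64.1, 63.7]), np.float64(-0.765))
0.01 [188.28514056 259.53815261] 996 (array([638.6, 230.7]), array([66.3, 65.3]), np.float64(0.383))
0.01 [285.89361702 278.17940039] 6204 (array([602.7,  45.1]), array([250.8,  90.6]), np.float64(1.418))
0.01 [392.13523132 285.12633452] 562 (array([ 585.1, -152.5]), array([48.6, 48.1]), np.float64(0.763))
0.081 [235.05416667 268.01666667] 240 (array([616.1, 133.8]), array([51.6, 17.5]), np.float64(1.097))
0.081 [334.92887029 282.66108787] 239 (array([588.3, -44.3]), array([50.4, 17.6]), np.float64(-1.551))
0.04 [322.49442379 232.11152416] 269 (array([693. , -25.6]), array([60.7, 58.5]), np.float64(-1.458))
0.04 [231.58490566 257.90566038] 53 (array([638.8, 146.8]), array([17.8, 13.6]), np.float64(1.444))
0.04 [284.92185008 278.05980861] 2508 (array([601.8,  45.6]), array([230.5,  53.8]), np.float64(1.42))
0.04 [343.05 274.55] 60 (array([608.2, -61.2]), array([19.3, 15.3]), np.float64(-1.477))
0.04 [393.35769231 284.59230769] 260 (array([ 585.1, -152.5]), array([48.6, 48.1]), np.float64(0.763))
```

Call:
servo_tool(
  series="-1 2 -1.2 0 -0.05; -1 5.4 -3.1 0 -0.15; -1 9.2 -5.2 0 -0.27; -1 12.8 -7.3 0 -0.39; -1 16.4 -9.4 0 -0.51; -1 20 -11.4 0 -0.63; -1 23.6 -13.5 0 -0.75; -1 27.2 -15.6 0 -0.87; -1 30.8 -17.6 0 -0.99; -1 34.4 -19.7 0 -1.1; -1 38 -21.7 0 -1.2; -1 41.6 -23.8 0 -1.24; -1 45.2 -25.9 0 -1.24; -1 48.6 -27.8 0 -1.24; -1 51.5 -29.5 2 -1.24; -1 53 -30.4 4 -1.24; -1 53.8 -30.8 6 -1.24; -1 53.8 -30.8 7 -1.24; -1 53.8 -30.8 7 -1.24; -1 53.8 -30.8 7 -1.24",
)

```text
time: 1.77
tool_pos: [0.5875, -0.0447, 0.1349]
ee_rot: [-3.14, 0.0, 1.587]
wrist_force: [-0.6, -0.3, 0.3]
width: 0.0941
```

```bash
cat > look.py <<'E'
from h import *
import sys
n=sys.argv[1];o=robot.get_obs();p,d=snapshot('wrist');cv2.imwrite(f"pics/{n}.png",p[:,:,::-1]);np.savez(f'{n}.npz',p=p,d=d)
print(o['time'],o['tool_pos'],o['ee_rot'],o['wrist_force'],o['wrist_torque'],o['width'])
P=p.astype(int)
zt=float(sys.argv[2]) if len(sys.argv)>2 else .091
for b in blobs(P.max(2)<55,300):
    q=cloud('wrist',d,b,o);k=(q[:,2]>zt-.012)&(q[:,2]<zt+.015)
    if k.sum()>200: print('knob',b.mean(0),k.sum(),np.median(q[k,2]),rect(plane('wrist',b[k],zt,o)))
E
python3 look.py w1
```

```text
1.7667 [ 0.58748093 -0.04469535  0.13488371] [-3.13961341e+00  1.21617203e-04  1.58722013e+00] [-0.62716799 -0.25169691  0.33261319] [ 0.02439196 -0.08883203 -0.04346907] 0.09413758569762343
knob [323.21436404 258.35690789] 1712 0.09058630671618255 (array([588.9, -41.6]), array([52.3, 17.7]), np.float64(-1.541))
```

View pics/w1.png

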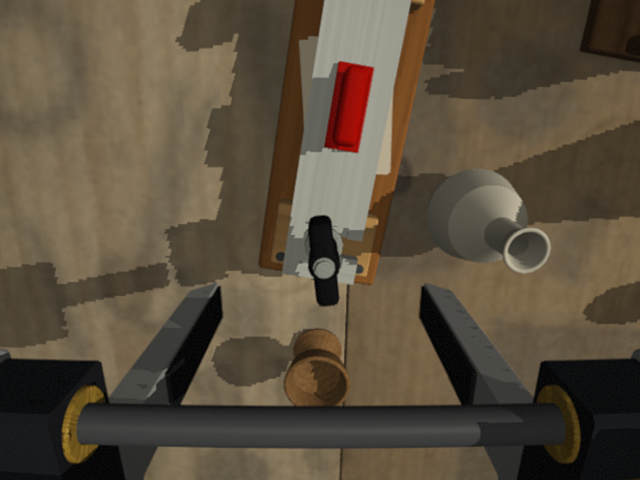

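The wrist view shows the right knob at (323,258), its wing lying between the open fingers, with the vase clear at (480,215).

Call:
servo_tool(
  series="-0.7 0.15 0.1 1 -0.01; -0.7 0.15 0.1 2.5 -0.01; -0.7 0.15 0.1 4 -0.01; -0.7 0.15 0.1 5.5 -0.01; -0.7 0.15 0.1 6.4 -0.01; -0.7 0.15 0.1 6.8 -0.01; -0.7 0.15 0.1 6.8 -0.01; 1 0.15 0.1 6.8 -0.01; 1 0.15 0.1 6.8 -0.01; 1 0.15 0.1 6.8 -0.01; 1 0.15 0.1 6.8 -0.01; 1 0.15 0.1 6.8 -0.01; 1 0.15 0.1 6.8 -0.01; 1 0.15 0.1 6.8 -0.01; 1 0.15 0.1 6.8 -0.01; 1 0.15 0.1 6.8 -0.01; 1 0.15 0.1 6.8 -0.01; 1 0.15 0.1 6.8 -0.01; 1 0.15 0.1 6.8 -0.01",
)

```text
time: 3.4
tool_pos: [0.5891, -0.0427, 0.0674]
ee_rot: [-3.141, 0.0, 1.598]
wrist_force: [-0.9, -1.0, 0.4]
width: 0.0146
```

```bash
cat > st.py <<'E'
from h import *
o=robot.get_obs();print(o['time'],o['tool_pos'].round(4),o['ee_rot'].round(4),o['wrist_force'].round(2),o['wrist_torque'].round(3),o['width'],o['joint_torque'][5])
E
python3 st.py
```

```text
3.4 [ 0.5891 -0.0427  0.0674] [-3.1412e+00  2.0000e-04  1.5985e+00] [-0.94 -0.98  0.37] [-0.038 -0.021  0.3  ] 0.014578987624132697 0.31268362887203693
```

Call:
servo_tool(
  series="1 0 0 0 -0.02; 1 0 0 0 -0.04; 1 0 0 0 -0.06; 1 0 0 0 -0.06; 1 0 0 0 -0.06",
)

```text
time: 3.82
tool_pos: [0.5891, -0.0425, 0.0674]
ee_rot: [-3.141, -0.0, 1.658]
wrist_force: [-0.2, 1.0, 0.5]
width: 0.0141
```

```bash
python3 st.py
```

```text
3.8167 [ 0.5891 -0.0425  0.0674] [-3.1412e+00 -3.0000e-04  1.6578e+00] [-0.24  1.04  0.51] [0.055 0.09  0.099] 0.01412506466199117 0.0621562753804028
```

Call:
servo_tool(
  series="1 0 0 0 -0.02; 1 0 0 0 -0.04; 1 0 0 0 -0.06; 1 0 0 0 -0.06; 1 0 0 0 -0.06",
)

```text
time: 4.23
tool_pos: [0.589, -0.0424, 0.0675]
ee_rot: [-3.141, -0.001, 1.718]
wrist_force: [-2.3, 2.0, 0.7]
width: 0.0134
```

```bash
python3 st.py
```

```text
4.2333 [ 0.589  -0.0424  0.0675] [-3.1412e+00 -5.0000e-04  1.7179e+00] [-2.3   1.96  0.7 ] [ 0.342  0.243 -0.114] 0.013394190303237212 -0.08567839628085494
```

Call:
servo_tool(
  series="1 0 0 0 -0.02; 1 0 0 0 -0.04; 1 0 0 0 -0.06; 1 0 0 0 -0.06; 1 0 0 0 -0.06",
)

```text
time: 4.65
tool_pos: [0.589, -0.0424, 0.0676]
ee_rot: [-3.141, -0.0, 1.778]
wrist_force: [-2.9, 2.2, 3.0]
width: 0.0135
```

```bash
python3 st.py; python3 look.py w2
```

```text
4.65 [ 0.589  -0.0424  0.0676] [-3.1412e+00 -4.0000e-04  1.7780e+00] [-2.88  2.17  3.04] [ 0.5    0.57  -0.037] 0.013536743101254736 -0.09101633448153734
4.65 [ 0.58902782 -0.04243714  0.06761112] [-3.14123285e+00 -3.76255448e-04  1.77802529e+00] [-2.88403357  2.17277219  3.03974251] [ 0.50013019  0.56972906 -0.03744727] 0.013536743101254736
knob [346.17467538 413.79106868] 3350 0.09095262722413427 (array([588.6, -41. ]), array([54.5, 18.1]), np.float64(-1.363))
```

The knob follows the tool, with only about 0.1 N m of torque and a rising lift force. So the right knob loosens counterclockwise.

Call:
servo_tool(
  series="1 0 0 -0.1 -0.07; 1 0 0 -0.14 -0.15; 1 0 0 -0.17 -0.23; 1 0 0 -0.2 -0.31; 1 0 0 -0.23 -0.39; 1 0 0 -0.26 -0.47; 1 0 0 -0.3 -0.55; 1 0 0 -0.33 -0.63; 1 0 0 -0.36 -0.71; 1 0 0 -0.39 -0.79; 1 0 0 -0.42 -0.87; 1 0 0 -0.45 -0.95; 1 0 0 -0.48 -1.03; 1 0 0 -0.51 -1.11; 1 0 0 -0.54 -1.17; 1 0 0 -0.54 -1.17; 1 0 0 -0.54 -1.17",
)

```text
time: 6.12
tool_pos: [0.588, -0.0436, 0.0723]
ee_rot: [-3.139, -0.003, 2.947]
wrist_force: [-5.9, -0.1, 1.7]
width: 0.0135
```

```bash
python3 st.py; python3 look.py w3 .096
```

```text
6.1167 [ 0.588  -0.0436  0.0723] [-3.1394e+00 -2.7000e-03  2.9465e+00] [-5.94 -0.06  1.7 ] [0.088 0.906 0.009] 0.013511602956211333 -0.0034719432005658746
6.1167 [ 0.58798016 -0.04355105  0.07230779] [-3.13935552e+00 -2.71389792e-03  2.94650642e+00] [-5.94090825 -0.06446646  1.70278921] [0.08774368 0.90647831 0.00922153] 0.013511602956211333
knob [329.73005993 416.57277475] 3329 0.09552023870071968 (array([585.7, -43.2]), array([54.2, 18. ]), np.float64(-0.193))
```

Call:
servo_tool(
  series="-0.3 0 0 0 0; -0.3 0 0 0 0; -0.3 0 0 0 0; -0.3 0 0 -1 0; -0.3 0 0 -3 0; -0.3 0 0 -6 0; -0.3 0.1 2 -7 0.12; -0.3 0.2 5 -7 0.24; -0.3 0.3 8 -7 0.36; -0.3 0.5 11 -7 0.48; -0.3 0.6 14 -7 0.6; -0.3 0.7 16.5 -7 0.72; -0.3 0.7 17.9 -7 0.84; -0.3 0.7 17.9 -7 0.96; -0.3 0.7 17.9 -7 1.08; -0.3 0.7 17.9 -7 1.2; -0.3 0.7 17.9 -7 1.32; -0.3 0.7 17.9 -7 1.44; -0.3 0.7 17.9 -7 1.56; -0.3 0.7 17.9 -7 1.68",
)

```text
time: 7.83
tool_pos: [0.6175, 0.1344, 0.1439]
ee_rot: [3.14, -0.001, 1.262]
wrist_force: [0.0, 0.3, -0.0]
width: 0.0611
```

Call:
servo_tool(
  series="-0.3 0 0 0 0.1; -0.3 0 0 0 0.17; -0.3 0 0 0 0.17; -0.3 0 0 0 0.17",
)

```text
time: 8.17
tool_pos: [0.6173, 0.1344, 0.1436]
ee_rot: [3.14, -0.001, 1.1]
wrist_force: [-0.3, 0.0, 0.5]
width: 0.0611
```

```bash
python3 look.py w4
```

```text
8.1667 [0.61734938 0.13436812 0.14363504] [ 3.14022692e+00 -6.77992865e-04  1.09955530e+00] [-0.2909015   0.00635821  0.45748518] [-0.00738518 -0.04411958 -0.01639387] 0.06105596771930989
knob [530.31875224  30.41556113] 1072 0.0839730156236212 (array([792.9, 191.6]), array([39. , 20.8]), np.float64(-1.314))
knob [567.49607843 151.07102397] 989 0.08757778218148798 (array([782.7, 125.8]), array([94.5, 29.6]), np.float64(-1.172))
knob [319.23589436 256.11404562] 1569 0.0906172552305334 (array([617.3, 136.2]), array([52.2, 17.8]), np.float64(1.109))
knob [339.80366468 420.0026809 ] 1097 0.08622449661967446 (array([595.3, -30.1]), array([51.5, 20.7]), np.float64(-0.49))
```

View pics/w4.png

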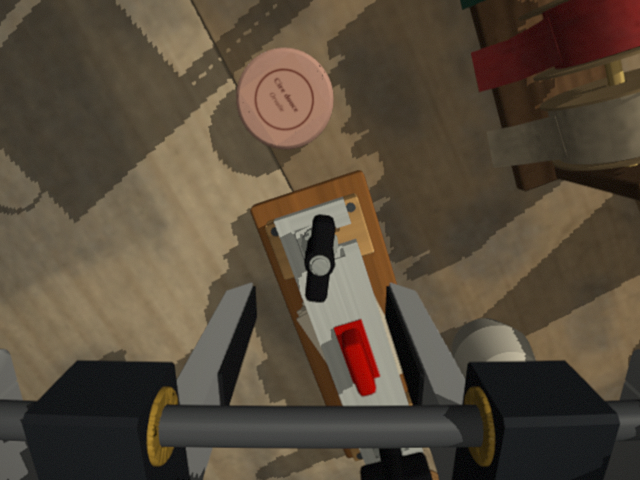

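The left knob is at (319,256), centred between the fingers, and the tin at (286,97) is clear.

Call:
servo_tool(
  series="-0.3 0 0 1 -0.01; -0.3 0 -0.05 3 -0.01; -0.3 0 -0.05 5 -0.01; -0.3 0 -0.05 6.5 -0.01; -0.3 0 -0.05 7.4 -0.01; -0.3 0 -0.05 7.65 -0.01; -0.3 0 -0.05 7.65 -0.01; 1 0 -0.05 7.65 -0.01; 1 0 -0.05 7.65 -0.01; 1 0 -0.05 7.65 -0.01; 1 0 -0.05 7.65 -0.01; 1 0 -0.05 7.65 -0.01; 1 0 -0.05 7.65 -0.01; 1 0 -0.05 7.65 -0.01; 1 0 -0.05 7.65 -0.01",
)

```text
time: 9.47
tool_pos: [0.6167, 0.1345, 0.0665]
ee_rot: [3.141, -0.0, 1.107]
wrist_force: [1.5, 0.6, -0.9]
width: 0.0149
```

```bash
python3 st.py
```

```text
9.4667 [0.6167 0.1345 0.0665] [ 3.1408e+00 -2.0000e-04  1.1071e+00] [ 1.48  0.64 -0.89] [-0.052 -0.105 -0.374] 0.014886977195736725 -0.3636086080223322
```

The grip already presses this knob counterclockwise with 0.37 N m and it does not turn, so this is the left-hand thread. I'll try clockwise gently.

Call:
servo_tool(
  series="1 0 0 0 0.03; 1 0 0 0 0.06; 1 0 0 0 0.09; 1 0 0 0 0.12; 1 0 0 0 0.12; 1 0 0 0 0.12",
)

```text
time: 9.97
tool_pos: [0.6169, 0.1349, 0.0665]
ee_rot: [3.141, -0.001, 0.989]
wrist_force: [1.3, 0.3, -0.5]
width: 0.0135
```

```bash
python3 st.py
```

```text
9.9667 [0.6169 0.1349 0.0665] [ 3.1408e+00 -1.2000e-03  9.8870e-01] [ 1.32  0.33 -0.48] [ 0.255 -0.35   0.015] 0.01345679764955898 0.055960138561204076
```

Call:
servo_tool(
  series="1 0 0 0 0.02; 1 0 0 0 0.04; 1 0 0 0 0.06; 1 0 0 0 0.06; 1 0 0 0 0.06",
)

```text
time: 10.38
tool_pos: [0.6169, 0.1348, 0.0667]
ee_rot: [3.141, -0.001, 0.928]
wrist_force: [1.7, 1.7, 1.9]
width: 0.0137
```

```bash
python3 st.py; python3 look.py w5
```

```text
10.3833 [0.6169 0.1348 0.0667] [ 3.1408e+00 -1.1000e-03  9.2790e-01] [1.73 1.66 1.94] [ 0.355 -0.498  0.046] 0.013707104480291521 0.08166070561856031
10.3833 [0.61689789 0.1348055  0.06674084] [ 3.14077069e+00 -1.13546248e-03  9.27877940e-01] [1.73274444 1.664257   1.93978388] [ 0.35482703 -0.4975015   0.04619728] 0.013707104480291521
knob [333.34827718 412.4122314 ] 3334 0.09090623043191351 (array([638.3,  71.1]), array([175.7,  48.4]), np.float64(-1.269))
```

Call:
servo_tool(
  series="1 0 0 -0.1 0.07; 1 0 0 -0.14 0.15; 1 0 0 -0.17 0.23; 1 0 0 -0.2 0.31; 1 0 0 -0.23 0.39; 1 0 0 -0.26 0.47; 1 0 0 -0.3 0.55; 1 0 0 -0.33 0.63; 1 0 0 -0.36 0.71; 1 0 0 -0.39 0.79; 1 0 0 -0.42 0.87; 1 0 0 -0.45 0.95; 1 0 0 -0.48 1.03; 1 0 0 -0.51 1.11; 1 0 0 -0.54 1.17; 1 0 0 -0.54 1.17; 1 0 0 -0.54 1.17",
)

```text
time: 11.85
tool_pos: [0.6171, 0.1339, 0.0715]
ee_rot: [3.141, -0.002, -0.241]
wrist_force: [6.1, -0.8, -1.4]
width: 0.0144
```

```bash
python3 st.py; python3 look.py w6 .096
```

```text
11.85 [0.6171 0.1339 0.0715] [ 3.1408e+00 -1.6000e-03 -2.4130e-01] [ 6.06 -0.8  -1.43] [-0.006 -1.032 -0.076] 0.01435374953435374 -0.007659059192519635
11.85 [0.61707895 0.13386496 0.07154056] [ 3.14079890e+00 -1.57819506e-03 -2.41254809e-01] [ 6.05790988 -0.79710717 -1.4302476 ] [-0.00639143 -1.0315592  -0.07649522] 0.01435374953435374
knob [307.55429882 412.98035804] 3320 0.09561224341889854 (array([619.4, 133.3]), array([53.8, 17.9]), np.float64(-0.162))
```

Call:
servo_tool(
  series="-0.3 0 0 0 0; -0.3 0 0 0 0; -0.3 0 0 0 0; -0.3 0 0 -1 0; -0.3 0 0 -3 0; -0.3 0 0 -6 0; -0.3 0.1 1 -7 -0.12; -0.3 0.2 3 -7 -0.24; -0.3 0.4 5 -7 -0.36; -0.3 0.6 7 -7 -0.48; -0.3 0.8 8.5 -7 -0.6; -0.3 0.8 9 -7 -0.72; -0.3 0.8 9 -7 -0.84; -0.3 0.8 9 -7 -0.96; -0.3 0.8 9 -7 -1.08; -0.3 0.8 9 -7 -1.2; -0.3 0.8 9 -7 -1.32; -0.3 0.8 9 -7 -1.44; -0.3 0.8 9 -7 -1.56; -0.3 0.8 9 -7 -1.66",
)

```text
time: 13.57
tool_pos: [0.6022, 0.0454, 0.1427]
ee_rot: [-3.141, 0.0, 1.424]
wrist_force: [-0.3, -0.6, 0.7]
width: 0.0612
```

Call:
servo_tool(
  series="-0.3 0 0 0 0; -0.3 0 0 0 0; -0.3 0 0 0 0",
)

```text
time: 13.82
tool_pos: [0.6025, 0.0453, 0.1422]
ee_rot: [3.141, 0.0, 1.416]
wrist_force: [0.2, 0.1, 0.4]
width: 0.0606
```

```bash
cat >> look.py <<'E'
for b in blobs((P[...,0]>120)&(P[...,1]<70),300):
    q=cloud('wrist',d,b,o);h=np.percentile(q[:,2],90);k=q[:,2]>h-.005
    print('red',b.mean(0),h,rect(plane('wrist',b[k],h,o)),rect(q[k]))
E
python3 look.py w7 .096
python3 - <<'E'
from h import *
p,d=snapshot('top')
yy,xx=np.mgrid[200:320,160:420];uv=np.c_[xx.ravel(),yy.ravel()];P=cloud('top',d,uv)
for lo,hi in((.01,.05),(.085,.12)):
    M=np.zeros(d.shape);k=(P[:,2]>lo)&(P[:,2]<hi);M[uv[k,1],uv[k,0]]=1
    for b in blobs(M,60): print(lo,b.mean(0),len(b),rect(cloud('top',d,b)),np.median(cloud('top',d,b)[:,2]))
E
```

```text
13.8167 [0.60250909 0.04534808 0.14221723] [3.14140022e+00 5.83583291e-05 1.41585926e+00] [0.23533499 0.12709939 0.35785364] [-0.02756867 -0.11302655 -0.02512178] 0.06064510622017517
knob [318.59925443 104.89189189] 2078 0.09568959309658566 (array([616. , 133.8]), array([50.3, 17.6]), np.float64(-0.157))
knob [329.22236531 416.10839945] 1779 0.09480774251794508 (array([590. , -38.3]), array([49.9, 23. ]), np.float64(-0.155))
red [324.83759124 245.51459854] 0.0757025790742065 (array([604.6,  49.2]), array([47.9, 11.1]), np.float64(1.424)) (array([608.7,  76.2]), array([104.2,  11.3]), np.float64(1.424))
0.01 [336.56666667 231.2       ] 60 (array([695. , -50.2]), array([52.1, 12.7]), np.float64(0.012)) 0.03888832850661217
0.01 [188.29447236 259.52060302] 995 (array([638.7, 230.4]), array([66. , 65.1]), np.float64(-0.32)) 0.027844207631182227
0.01 [305.92827004 292.44725738] 237 (array([595.7,   9.4]), array([89.3, 20.8]), np.float64(-0.014)) 0.02246606156537334
0.01 [341.77705346 286.72490222] 767 (array([586.8, -56.9]), array([90.1, 44.1]), np.float64(-0.153)) 0.030513187156193222
0.01 [392.13583138 285.18501171] 427 (array([ 585.1, -154.6]), array([44.5, 43.7]), np.float64(-1.445)) 0.03728592671113207
0.01 [246.10734463 290.41242938] 177 (array([579.4, 119.4]), array([29. , 21.6]), np.float64(1.427)) 0.020627292806866038
0.085 [334.88571429 282.67755102] 245 (array([588.8, -43.9]), array([51.8, 18. ]), np.float64(-0.083)) 0.0953102299262758
```

View pics/w7.png

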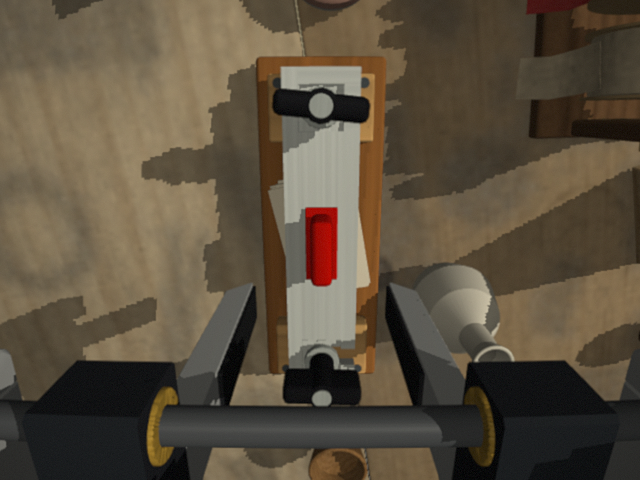

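The wrist view shows both wings turned across the bar, tops at about 95 mm (5 mm risen). The red grip at (321,246) is centred between the fingers.

Call:
servo_tool(
  series="-0.3 0 0 2 0; -0.3 0 0.1 4 0; -0.3 0 0.1 6 0; -0.3 0 0.1 8 0; -0.3 0 0.1 8.8 0; -0.3 0 0.1 9.1 0; -0.3 0 0.1 9.1 0; -0.3 0 0.1 9.1 0; 1 0 0.1 9.1 0; 1 0 0.1 9.1 0; 1 0 0.1 9.1 0; 1 0 0.1 9.1 0; 1 0 0.1 9.1 0; 1 0 0.1 9.1 0; 1 0 0.1 9.1 0; 1 0 0.1 9.1 0; 1 0 0.1 9.1 0; 1 0 0.1 9.1 0",
)

```text
time: 15.42
tool_pos: [0.6034, 0.0451, 0.0507]
ee_rot: [-3.141, 0.0, 1.418]
wrist_force: [-0.1, 0.3, -0.1]
width: 0.0141
```

```bash
python3 st.py
```

```text
15.4167 [0.6034 0.0451 0.0507] [-3.1412e+00  1.0000e-04  1.4178e+00] [-0.1   0.29 -0.14] [ 0.001  0.048 -0.043] 0.01409149394324686 0.007280138233909383
```

Call:
servo_tool(
  series="1 0 -0.3 0 0; 1 0 -0.8 0 0; 1 0 -1.4 0 0; 1 0 -2 0 0; 1 0 -2 0 0",
)

```text
time: 15.83
tool_pos: [0.5822, 0.0484, 0.0508]
ee_rot: [-3.14, 0.0, 1.418]
wrist_force: [-2.1, -0.4, 0.4]
width: 0.0138
```

```bash
python3 st.py
```

```text
15.8333 [0.5822 0.0484 0.0508] [-3.1401e+00  3.0000e-04  1.4181e+00] [-2.12 -0.41  0.38] [-0.022  0.198 -0.019] 0.013836368223611444 0.00459975577541627
```

Low force; the bar slides freely. I'll draw it out, then lower it.

Call:
servo_tool(
  series="1 0 -0.6 0 0; 1 0 -1.5 0 0; 1 0 -2.5 0 0; 1 0 -3.5 0 0; 1 0 -4.5 -0.1 0; 1 0 -5.5 -0.3 0; 1 0 -6.7 -0.5 0; 1 0 -8 -0.5 0; 1 0 -9.3 -0.5 0; 1 0 -10.6 -0.5 0; 1 0 -11.6 -0.5 0; 1 0 -12 -0.5 0; 1 0 -12 -0.5 0; 1 0 -12 -0.5 0",
)

```text
time: 17.0
tool_pos: [0.4654, 0.0664, 0.056]
ee_rot: [3.141, 0.0, 1.418]
wrist_force: [0.9, -0.2, -1.7]
width: 0.0138
```

```bash
python3 st.py; python3 look.py w8 .096
```

```text
17.0 [0.4654 0.0664 0.056 ] [3.1407 0.     1.4179] [ 0.88 -0.18 -1.74] [-0.006 -0.128 -0.025] 0.013786890273913126 0.0006579412001883611
17.0 [0.46536497 0.06644077 0.05597332] [3.14067287e+00 2.88834469e-05 1.41785694e+00] [ 0.87616298 -0.18387394 -1.7355985 ] [-0.0064173  -0.12752364 -0.02528825] 0.013786890273913126
knob [313.58379951 398.83527262] 545 0.0980036908966361 (array([511.1,  21.7]), array([156.5,  31.3]), np.float64(-0.769))
red [323.90451389 278.18402778] 0.08075317767630862 (array([470.3,  84.2]), array([26.6, 16.1]), np.float64(1.555)) (array([472.7, 109.6]), array([79.5, 11. ]), np.float64(1.437))
```

View pics/w8.png

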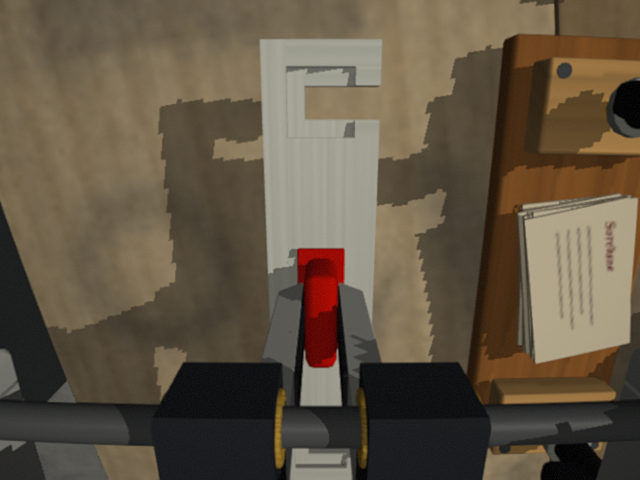

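The bar (red grip at (321,310)) is level in the grip and clear of the press. I'll lower it.

Call:
servo_tool(
  series="1 0 0 0.5 0; 1 0 0 1.3 0; 1 0 0 2.1 0; 1 0 0 2.9 0; 1 0 0 3.5 0; 1 0 0 3.9 0; 1 0 0 4.1 0; 1 0 0 4.25 0; 1 0 0 4.25 0; 1 0 0 4.25 0",
)

```text
time: 17.88
tool_pos: [0.4655, 0.0665, 0.0136]
ee_rot: [3.141, -0.0, 1.418]
wrist_force: [-0.6, -0.1, -1.6]
width: 0.0139
```

```bash
python3 st.py
```

```text
17.8833 [0.4655 0.0665 0.0136] [ 3.1409 -0.      1.4178] [-0.61 -0.15 -1.58] [-0.048 -0.056  0.012] 0.013889994079607157 -0.00016805904124339577
```

Call:
servo_tool(
  series="1 0 0 0.1 0; 1 0 0 0.1 0; 1 0 0 0.1 0",
)

```text
time: 18.13
tool_pos: [0.4657, 0.0665, 0.0128]
ee_rot: [3.14, -0.0, 1.418]
wrist_force: [0.4, 0.7, -1.0]
width: 0.0141
```

```bash
python3 st.py
```

```text
18.1333 [0.4657 0.0665 0.0128] [ 3.1402e+00 -2.0000e-04  1.4178e+00] [ 0.38  0.65 -1.  ] [-0.067 -0.112 -0.018] 0.0140648141071166 0.006059020233806223
```

Call:
servo_tool(
  series="1 0 0 0.1 0; 1 0 0 0.1 0; -0.3 0 0 0.1 0; -0.3 0 0 0.1 0; -0.3 0 0 0.1 0; -0.3 0 0 0 0; -0.3 0 0 -2 0; -0.3 0 0 -5 0; -0.3 0 0 -8 0; -0.3 0 0 -12 0; -0.3 0 0 -16 0; -0.3 0 0 -18 0; -0.3 0 0 -18 0; -0.3 0 0 -18 0; -0.3 0 0 -18 0",
)

```text
time: 19.38
tool_pos: [0.4645, 0.0664, 0.1908]
ee_rot: [-3.139, 0.001, 1.418]
wrist_force: [0.0, 0.0, -0.2]
width: 0.0609
```

```bash
python3 - <<'E'
from h import *
o=robot.get_obs();print(o['time'],o['tool_pos'],o['wrist_force'],o['width'])
p,d=snapshot('wrist');cv2.imwrite('pics/w9.png',p[:,:,::-1])
m=(p.min(2)>120)&(p.max(2).astype(int)-p.min(2)<25)
yy,xx=np.mgrid[0:480,0:640];uv=np.c_[xx.ravel(),yy.ravel()];P=cloud('wrist',d,uv,o)
yaw=-.153;ax=np.array([np.cos(yaw),np.sin(yaw)]);L=(P[:,:2]-[.602,.045])@np.c_[ax,[-ax[1],ax[0]]]
k=(P[:,2]>.005)&(P[:,2]<.014)&(L[:,0]<-.06)&(L[:,0]>-.26)
M=np.zeros(d.shape);M[uv[k,1],uv[k,0]]=1
for b in blobs(M,400):
    q=cloud('wrist',d,b,o);A=np.c_[q[:,:2],np.ones(len(q))];c=np.linalg.lstsq(A,q[:,2],rcond=None)[0]
    print(len(b),rect(q),np.median(q[:,2]),'tilt',np.hypot(*c[:2]),L[b[:,1]*640+b[:,0]].mean(0))
p,d=snapshot('top');cv2.imwrite('pics/t9.png',p[:,:,::-1])
yy,xx=np.mgrid[200:340,160:420];uv=np.c_[xx.ravel(),yy.ravel()];P=cloud('top',d,uv)
for lo,hi in((.015,.2),(.085,.12)):
    M=np.zeros(d.shape);k=(P[:,2]>lo)&(P[:,2]<hi);M[uv[k,1],uv[k,0]]=1
    for b in blobs(M,60): q=cloud('top',d,b);print(lo,len(b),rect(q),np.median(q[:,2]))
E
```

```text
19.3833 [0.46446284 0.06642546 0.19079578] [ 0.0213774   0.02894633 -0.23938031] 0.06093397706561066
12167 (array([465.6,  66. ]), array([230.7,  50.5]), np.float64(1.419)) 0.009157762989182916 tilt 0.0017900215022196167 [-0.13888413  0.00993088]
0.015 885 (array([694.2, -25.2]), array([65. , 62.8]), np.float64(-0.003)) 0.06144675978151115
0.015 989 (array([638.7, 230.8]), array([66.1, 65.4]), np.float64(0.841)) 0.02794341542685075
0.015 6131 (array([602.5,  44.9]), array([250.2,  90.2]), np.float64(1.418)) 0.033344607985769326
0.015 562 (array([ 585.2, -152.7]), array([48.6, 48.4]), np.float64(0.77)) 0.03913028060092538
0.085 127 (array([694.5, -25.9]), array([25.6, 23.2]), np.float64(-0.015)) 0.10850152796049795
0.085 250 (array([616. , 133.4]), array([51.8, 17.9]), np.float64(-0.196)) 0.09484613397919661
0.085 244 (array([588.8, -43.8]), array([51.8, 18. ]), np.float64(-0.082)) 0.09505315207672049
```

View pics/t9.png

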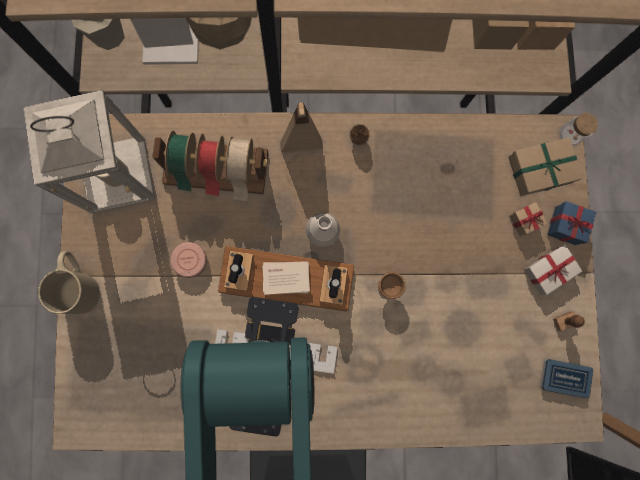

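View pics/w9.png

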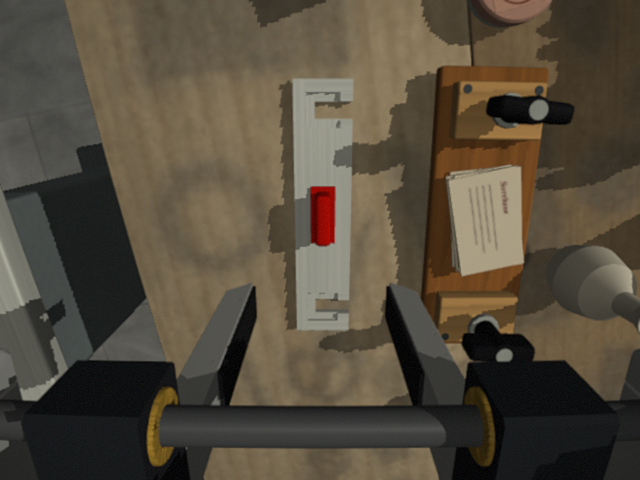

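The bar lies flat at about (322,205) in the wrist view, 139 mm in front of the press. The knobs are up, the vase, cup and tin are unmoved, and the gripper is clear. Handing in.

```bash
python3 -c "
from bench import robot
robot.close_job();print(robot.get_obs()['time'])"
```

```text
the job is handed in; nothing more can be done
the job is handed in; nothing more can be done
```

The press is open and the job is handed in: both knobs are loosened, and the bar is drawn out and lies on the table in front of the press. It took about 19.5 s of the 72 s.

- **Right knob:** ordinary thread. Closing the jaws pressed it clockwise with about 0.3 N m and it held solid; counterclockwise it gave at about 0.1 N m. I turned it about 1.35 rad.
- **Left knob:** left-hand thread. It held solid against about 0.37 N m counterclockwise and gave clockwise. It slipped a little in the jaws, so it turned about 1.27–1.3 rad. No twisting torque I read came near the 0.6 N m at which a post gives way.
- **Bar:** I slid it out by its red grip with about 2 N of pull, lowered it until the table took its weight, and released it.

**Last checks:**
- Both knob tops are at about 95 mm, 4–5 mm up from tight.
- The bar's centre is 139 mm in front of the press's centre and about 10 mm to the side. Its top is 9 mm above the table, with a tilt of about 0.002 rad.
- The vase, egg cup and tin are within about 0.2 mm of where they started.
- The gripper is about 180 mm above the bar, touching nothing.

One disagreement: the wrist camera put some points 2–4 mm (up to 6 mm for the right knob) off the top camera along the press. This did not matter for the grips. I could not read the post twist directly; I judged it only from the torques.

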